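# Set a rim gauge: zero the peak pointer, cam the leg at its mark and hold

### The job

Get the blue wheel-rim gauge ready: turn the black knob on its dial back until the red peak pointer is at its zero stop, then push the spring-loaded sliding leg out by its T-handle until the leg's black index line is level with the red length mark, with the yellow cam lever still open. With the leg kept there, squeeze the cam lever closed against the leg's grip plate, and finish still holding lever and plate pinched between the fingers at the mark, so that I can tighten the lock screw. Do not close the cam away from the mark, and leave the jar, tyre lever and trim clip remover where they lie.

Things in the scene. Friction and masses are not known exactly. Their poses are not given: they have to be found in the camera images.
- gauge: Rim gauge, fixed to the shelf. Origin at shelf height on the rail's centreline, x along the rail the way the leg extends (within 0.35 rad of the robot's right), z up. Blue dial housing 100 x 100 mm, 46 high, centred at x = -150 mm, white dial on top (z = 48 mm). Aluminium rail 36 mm wide, 22 high, x = -105 to +205 mm.
- knob (a joint): Angle of the dial's reset knob with the red peak pointer, rad: 0 at the zero stop (pointer on the green mark, towards +x of the gauge), growing anticlockwise seen from above up to 2.2; so it is reset by turning it clockwise. Starts at 0.6 to 1.25. It stays where it is left (friction torque 0.03 N m).
- knob_grip (a point): Point on the knob's vertical axis, 66 mm above the shelf, in the middle of its black bar grip: bar 42 mm long along this point's x axis, 11 mm thick along its y, standing from z = 53 to 77 mm; the frame turns with the knob. The red pointer lies along +x.
- leg (a joint): Extension of the sliding leg along +x of the gauge, m: 0 to 0.115. A spring draws it back to 0 with 3 N at 0 rising to about 5.5 N at 0.1 m; it returns if let go, even with the cam closed, because the lock screw is still loose.
- pinch (a point): TCP place for the final pinch, tool pointing down, fingers closing along y. Moves with the leg; 60 mm above the shelf, axes parallel to the gauge's. The T-handle's inner face is 14 mm away in +x (22 mm wide pads then have 3 mm to go to touch it). Carriage below: 44 mm wide, top at z = 36 mm. Cam closed, lever and plate together span y = -10 to +10 mm here, up to z = 79 mm.
- t_handle (a point): Middle of the inner face of the leg's steel T-handle, a plate across the leg: 116 mm along y, 10 mm thick along x, z = 36 to 68 mm; moves with the leg, axes parallel to the gauge's. The flanks of two open fingers, one each side of grip plate and lever, push the leg out (+x) against this face.
- leg_index (a point): Black index line across the leg, 3 x 40 mm, 37 mm above the shelf, 60 mm in +x from the T-handle's inner face (74 mm from the pinch point); moves with the leg.
- mark: Red length mark, fixed: two red blocks, each 5 mm along the rail, 14 mm wide, 34 mm high, one each side of the rail. Origin at shelf height between them, axes parallel to the gauge's. Its place along the rail varies: the leg reaches it at 55 to 90 mm extension. The leg is at the mark when leg_index is at x = 0 in this frame.
- lever (a joint): Angle of the yellow cam lever, rad: 0 closed against the grip plate, up to 0.40 open (swung out to -y of the gauge). Starts at 0.28 to 0.40. It stays where it is left; about 1.5 N on its free end moves it.
- cam_lever: The yellow lever, 60 mm long, 8 mm thick, from z = 39 to 79 mm. Origin on its vertical pivot (48 mm behind the pinch point in x, at y = -6 mm, z = 36 mm), x along the lever towards its free end, 58 mm from the pivot and beside the T-handle. Fully open, the outside of its free end stands 32 mm to -y of the leg's centreline.
- grip_plate: Upright aluminium grip plate fixed to the leg, 70 mm along x, 10 mm thick (y = 0 to +10 mm), from z = 36 to 80 mm; stiffly sprung, it gives up to 2 mm towards the lever when pinched. Origin at its underside on the leg's centreline, at the T-handle's inner face.
- jar: Empty glass jar, 72 mm across, 100 mm high, origin under its centre; to be left alone.
- tyre_lever: Flat steel tyre lever lying along its x, 300 mm long, 26 mm wide, 7 mm high, origin under its middle; to be left alone.
- trim_remover: Black plastic trim clip remover lying along its x, about 210 mm long, 24 mm wide, 14 mm high; to be left alone. (A fixed orange tool case, 200 x 280 mm and 102 mm high, stands clear to the robot's left, beyond y = 0.33 m.)

How it is judged:
On the way, in this order (a step that is already met when the one before it is completed fails the run):
1. the knob is back at its zero stop (value of joint knob below 0.08 rad), for 0.2 s.
2. the leg is held at the length mark with the cam lever still open, pointer at zero (x of leg_index in the frame of mark between -0.005 and 0.005 m and value of joint lever above 0.15 rad and value of joint knob below 0.08 rad), for 0.2 s.
3. the cam lever is closed with the leg still at the mark, both in the fingers (x of leg_index in the frame of mark between -0.005 and 0.005 m and value of joint lever below 0.09 rad and contact force between the fingers and cam_lever above 4 N and contact force between the fingers and grip_plate above 4 N), for 0.2 s.
At the end, for the whole second after the job is handed in: Knob within 0.08 rad of its zero stop; leg index within 5 mm of the length mark along the rail and still; cam lever within 0.09 rad of closed; the fingers press on both lever and grip plate with more than 4 N each (all of step 3 and value of joint knob below 0.08 rad and velocity of joint leg between -0.01 and 0.01 m/s); the arm keeps its last pose, push and grip.
It fails at once if the cam lever is closed away from the length mark (value of joint lever below 0.09 rad and (x of leg_index in the frame of mark below -0.01 m or x of leg_index in the frame of mark above 0.01 m)).
It fails at once if the jar is disturbed (distance of jar from where it was at the start of the episode above 0.015 m or angle between jar's own z axis and vertical above 0.3 rad).
It fails at once if the tyre lever is disturbed (distance of tyre_lever from where it was at the start of the episode above 0.015 m).
It fails at once if the trim remover is disturbed (distance of trim_remover from where it was at the start of the episode above 0.015 m).
It also fails if it takes over 42 s, if anything falls off the work surface, if the arm or the gripper's body presses on something with over 40 N, if the wrist force passes 120 N, or if a joint passes its speed limit or range.

### The arm

A 6-joint arm with a two-finger parallel gripper is mounted at the origin on the work surface. World frame = base frame: x ahead of the robot, y to its left, z up, the work surface at z = 0. Lengths are in m, angles in rad, forces in N, time in s.
With the tool pointing down it reaches from about 0.375 to 0.9 m from the base axis. Payload 3.1 kg.
Tool frame: the origin (TCP) lies between the finger pads, 19 mm behind the fingertips; this is the grasp point; z points along the fingers, y is the line along which they close (so a half turn about z gives the same grasp; the last joint's range is limited). The gripper opens to 85 mm and grips with 20 to 120 N. Pads are 22 mm wide; open, the fingers measure 114 mm over their backs; the gripper's body (76 mm by 85 mm) begins 54 mm behind the grasp point. The pads swing forward as they close: fully open they stand 13 mm farther back than shut.
Start: joints at [1.032, 0.527, 1.433, -0, 1.181, -0.178], TCP at [0.22, 0.585, 0.25] pointing down, gripper open.
Joint ranges: [-3.08, 3.08], [-0.75, 2.2], [0.22, 2.44], [-1.43, 4.57], [0, 2.65], [-2.85, 2.85]. Speed limits (rad/s): [2.79, 2.79, 3.14, 3.14, 3.14, 3.14].

### API

Orientations are given as a unit quaternion [x, y, z, w].
In Python, from station import telemetry, snapshot, manip gives the robot as it stands. The module is installed in compiled form; this text tells all that it offers.
- The arm moves only by the shell command python3 -m crank 'ROWS' [OPENING] [FORCE]. ROWS is text: rows parted by semicolons, each of 6 numbers parted by spaces: the shift along the tool's x, y, z as a fraction of full scale, then the turn, a rotation vector about the tool's x, y, z as a fraction of full scale. A call has exactly 5 rows; each row shifts and turns the commanded pose from where the row before left it, along the tool's axes as they then stand; what a row does not reach is not made up. Full scale, the value 1, is 4 cm for a shift and 90 degrees for a turn. A row lasts 1/10 s, in which the tool goes at most 50 mm and 8.59 degrees, less where a joint would pass 70% of its speed; a pose out of reach is approached as far as the arm can. A call with a number of a shift or a turn outside -1 to 1 is refused whole. A call with a gripper value outside its range is refused whole. OPENING is the opening, from -1 (shut) to 1 (fully open), set as the call begins (- or left out, the last holds). The fingers move at their own pace and stop on an object; FORCE is the grip in N (left out, the last holds). Time passes only in rows, so rows that do not move let the fingers close, or fill a call up. It gives the time, the measured TCP pose, the force, the opening and the grip force at its end, in the units of the state.
- telemetry.sense(): the state, without advancing time (a new reading comes with each control period).
- snapshot(name): name is "scene" or "top" or "wrist"; returns a dict with "image" (400x640x3 uint8, red, green, blue), "depth" (400x640 float32, m along the optical axis (not along the pixel's ray), 0 where there is no reading), "camera_matrix" (3x3 intrinsics, pixels), "rvec" (rotation vector, rad) and "tvec" (3), from world to camera coordinates, as OpenCV has them. Camera axes: x right, y down, z forward; pixel columns grow to the right and rows downward; lengths in m; the calibration is good to about 2 mm. A picture is of the moment at which its call begins.
- manip.sign_off(): hands the job in; it is judged then, once.
The state is a dict: "t": time; "q": joint angles; "qd": joint speeds; "tau": joint torques, N m; "tcp_pos": TCP position; "tool_rot": TCP orientation; "force": force on the tool from outside, world axes, zero at the start; "ft_torque": the same for the moment, N m; "finger_gap": opening from 0.0 (shut) to 1.0 (fully open); "gripper_force": force on a finger pad.
Only numpy, scipy, OpenCV 4.12 (cv2) and the standard library are available. Lean on these libraries where they do the work, as an engineer would, in place of code of your own. Each camera call takes 0.05 s, during which the arm holds its last target. There are 200 camera calls.

## Working session

There is one attempt and no reset: what is moved stays moved. The work goes in short steps, Python scripts to look and compute and a shell command to move; the robot and the scene stay as the last step left them, time stands still between calls to the robot, and variables do not carry over. Pictures are saved under pics/ and viewed, at most 10 in all, crops included, and the job is handed in when it is done.

```bash
mkdir -p pics; cat > h.py <<'E'
import numpy as np, cv2
from station import telemetry, snapshot, manip
def save(n,s): cv2.imwrite(f'pics/{n}.png',cv2.cvtColor(s['image'],cv2.COLOR_RGB2BGR))
def ray(s,uv,z):
    R=cv2.Rodrigues(np.array(s['rvec'],float))[0]; t=np.array(s['tvec'],float).ravel()
    uv=np.atleast_2d(np.array(uv,float)); d=(np.c_[uv,np.ones(len(uv))]@np.linalg.inv(s['camera_matrix']).T)@R
    c=-R.T@t
    return c+d*((z-c[2])/d[:,2])[:,None]
def pts(s):
    v,u=np.mgrid[:400,:640]; Z=s['depth']; K=s['camera_matrix']
    P=np.dstack([(u-K[0,2])/K[0,0]*Z,(v-K[1,2])/K[1,1]*Z,Z]).reshape(-1,3)
    R=cv2.Rodrigues(np.array(s['rvec'],float))[0]
    return ((P-np.array(s['tvec']).ravel())@R).reshape(400,640,3)
E
python3 - <<'E'
from h import *
s=snapshot('top');save('top1',s);w=snapshot('scene');save('scene1',w)
print(telemetry.sense()); print(s['camera_matrix'],s['rvec'],s['tvec'])
E
```

```text
{'t': 0.1, 'q': array([ 1.03251312e+00,  5.28384496e-01,  1.43379414e+00, -3.43040504e-05,
        1.18142467e+00, -1.78498281e-01]), 'qd': array([-0.00096699,  0.00012355, -0.00350168,  0.00125821,  0.00199873,
        0.00162581]), 'tau': array([-1.12229995e-03, -4.43306315e+01, -1.78586072e+01, -3.66707227e-04,
        3.87115622e-03,  6.99852336e-06]), 'tcp_pos': array([0.21969944, 0.58444455, 0.24911816]), 'tool_rot': array([ 1.78917259e-01,  9.83863610e-01, -9.47015601e-04, -3.37782726e-04]), 'force': array([-0.37999616, -0.07991074, -0.17434373]), 'ft_torque': array([0.01048392, 0.01549559, 0.01637267]), 'gripper_force': 0.0, 'finger_gap': 0.9974796744594041}
[[397.44810029   0.         317.88665925]
 [  0.         397.44810029 193.81478836]
 [  0.           0.           1.        ]] [ 2.23295778 -2.17380156  0.08773194] [-0.05592449  0.59330134  0.68857024]
```

View pics/top1.png

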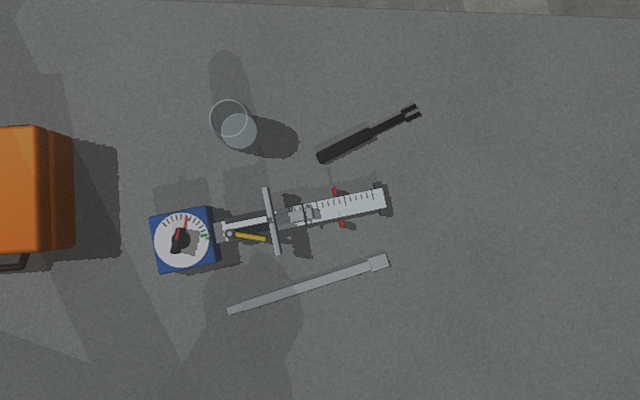

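View pics/scene1.png

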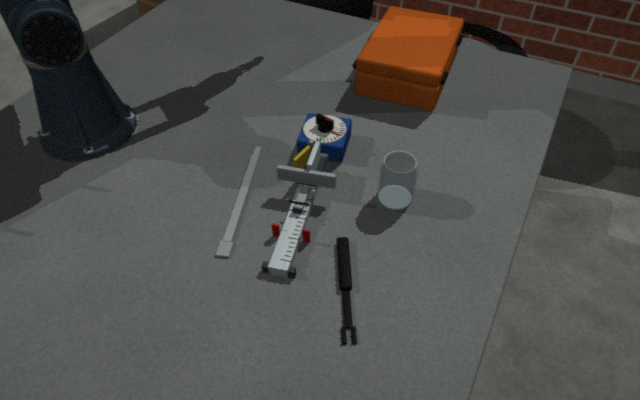

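The top view shows the blue dial at about (182,240) with the red pointer up towards (186,222), and the yellow lever at (250,237). The T-handle is at (272,222), the red mark blocks are at (334,191) and (341,223), and the rail ends at about (385,198). The tyre lever lies below the rail, with the jar and trim remover above it.

```bash
python3 - <<'E'
from h import *
s=snapshot('top'); im=s['image']; hsv=cv2.cvtColor(im,cv2.COLOR_RGB2HSV)
H,S,V=[hsv[...,i].astype(int) for i in range(3)]
P=pts(s)
def comps(m,lo=6):
    n,l,st,c=cv2.connectedComponentsWithStats(m.astype(np.uint8))
    return [(l==i,st[i],c[i]) for i in range(1,n) if st[i,4]>=lo]
for nm,m in dict(blue=(H>100)&(H<125)&(S>120)&(V>50),red=((H<8)|(H>172))&(S>140)&(V>70),yellow=(H>20)&(H<35)&(S>140)&(V>80),green=(H>45)&(H<85)&(S>100)&(V>50),white=(S<40)&(V>150)).items():
    for k,st,c in comps(m):
        p=P[k]; print(nm,st,c.round(1),np.median(p,0).round(4),'zmax',p[:,2].max().round(3))
        uv=np.argwhere(k)[:,::-1]; print('   rect',cv2.minAreaRect(uv.astype(np.float32)))
# depth-based: pts by height
z=P[...,2]; box=(P[...,0]>.3)&(P[...,0]<.75)&(P[...,1]<.32)&(P[...,1]>-.3)
for lo,hi in ((.013,.03),(.03,.042),(.043,.056),(.06,.072),(.074,.085)):
    for k,st,c in comps(box&(z>lo)&(z<hi),15):
        p=P[k]; print(lo,hi,st,p.mean(0).round(4),[np.array(cv2.minAreaRect(p[:,:2].astype(np.float32))[i]).round(4) for i in range(3)])
print(-cv2.Rodrigues(s['rvec'])[0].T@s['tvec'])
E
```

```text
blue [149 206  61  34 410] [178.2 217.6] [0.5483 0.1862 0.0451] zmax 0.722
   rect ((178.41720581054688, 222.33624267578125), (23.87236976623535, 57.87028121948242), 79.87532806396484)
blue [155 239  61  35 416] [186.4 261.5] [0.4715 0.1688 0.0449] zmax 0.722
   rect ((184.9679718017578, 256.5615234375), (23.643781661987305, 58.42554473876953), 77.69197845458984)
red [333 187   4   8  23] [334.2 190.6] [ 0.6    -0.0675  0.0334] zmax 0.035
   rect ((334.5, 190.5), (7.0, 3.0), 90.0)
red [184 217   3  11  11] [185.1 222. ] [0.5394 0.1819 0.0499] zmax 0.052
   rect ((185.11766052246094, 222.02944946289062), (0.7276068925857544, 10.186494827270508), 14.03624439239502)
red [339 220   5   7  21] [341. 223.] [ 0.5442 -0.0811  0.0335] zmax 0.036
   rect ((341.0, 223.00001525878906), (6.667948246002197, 2.7456257343292236), 78.69007110595703)
red [175 229   5  11  23] [176.9 233.8] [0.5204 0.1858 0.0768] zmax 0.079
   rect ((176.76473999023438, 233.94119262695312), (1.9402848482131958, 10.6715669631958), 14.03624439239502)
yellow [236 232  30   9 140] [250.5 236.2] [0.5201 0.0679 0.0781] zmax 
[... 4994 characters left out ...]
 np.float64(45.6691)]
0.06 0.072 [261 186  20  70 452] [0.5457 0.0374 0.0669] [array([0.5461, 0.0381]), array([0.1152, 0.0109]), np.float64(13.427)]
0.06 0.072 [177 228   8  25  57] [0.5123 0.1827 0.0659] [array([0.5101, 0.1831]), array([0.0026, 0.0401]), np.float64(81.6436)]
0.074 0.085 [210 102  43  41 250] [0.6917 0.094  0.0796] [array([0.6984, 0.1001]), array([0.0488, 0.0709]), np.float64(42.2991)]
0.074 0.085 [223 216  44  25 520] [0.5321 0.0792 0.0791] [array([0.533 , 0.0783]), array([0.0386, 0.0694]), np.float64(1.0589)]
0.074 0.085 [170 228  12  26 173] [0.5103 0.1879 0.0762] [array([0.5102, 0.1879]), array([0.0117, 0.0415]), np.float64(77.9105)]
[ 0.55430575 -0.02442507  0.72208833]
```

```bash
cat >> h.py <<'E'
from scipy.spatial.transform import Rotation as Ro
def need(p,yaw_x=None):
    """shift in units of full scale (current tool axes) and turn to reach p with tool down, tool x at world yaw (deg)"""
    s=telemetry.sense(); R=Ro.from_quat(s['tool_rot'])
    d=R.inv().apply(np.array(p)-s['tcp_pos'])/.04
    out=[d.round(3)]
    if yaw_x is not None:
        a=np.radians(yaw_x); T=Ro.from_matrix(np.array([[np.cos(a),np.sin(a),0],[np.sin(a),-np.cos(a),0],[0,0,-1]]))
        out.append(((R.inv()*T).as_rotvec()/(np.pi/2)).round(4))
    print('need',*out,'t',s['t'],'F',s['force'].round(1),'gap',s['finger_gap'].round(3)); return s
E
python3 -m crank '-.686 -.448 0 0 0 0;-.686 -.448 0 0 0 0;-.686 -.448 0 0 0 0;-.686 -.448 0 0 0 0;-.686 -.448 0 0 0 0'
python3 -m crank '-.686 -.448 0 0 0 0;-.686 -.448 0 0 0 0;-.686 -.448 0 0 0 0;-.686 -.448 0 0 0 0;-.686 -.448 0 0 0 0'
python3 -m crank '-.686 -.448 0 0 0 0;-.686 -.448 0 0 0 0;-.686 -.448 0 0 0 0;-.686 -.448 0 0 0 0;-.686 -.448 0 0 0 0'
python3 -c "
from h import *
need([.5102,.1879,.15],168)"
```

```text
t: 0.65
tcp_pos: [0.3173, 0.4516, 0.2498]
tool_rot: [0.179, 0.984, -0.0, -0.0]
force: [-0.5, 0.2, -0.7]
finger_gap: 0.998
gripper_force: 0.0
t: 1.15
tcp_pos: [0.4142, 0.3194, 0.2499]
tool_rot: [0.179, 0.984, -0.0, -0.0]
force: [-0.2, -0.1, -0.2]
finger_gap: 0.996
gripper_force: 0.0
t: 1.65
tcp_pos: [0.5111, 0.1873, 0.2498]
tool_rot: [0.179, 0.984, -0.0, -0.0]
force: [0.2, 0.2, 0.6]
finger_gap: 1.001
gripper_force: 0.0Traceback (most recent call last):
  File "<string>", line 3, in <module>
    need([.5102,.1879,.15],168)
    ~~~~^^^^^^^^^^^^^^^^^^^^^^^
  File "h.py", line 23, in need
    print('need',*out,'t',s['t'],'F',s['force'].round(1),'gap',s['finger_gap'].round(3)); return s
                                                               ^^^^^^^^^^^^^^^^^^^^^
AttributeError: 'float' object has no attribute 'round'
```

```bash
sed -i "s/s\['finger_gap'\].round(3)/round(s['finger_gap'],3)/" h.py
python3 -m crank '.026 0 .6 0 0 -.0478;0 0 .6 0 0 -.0478;0 0 .6 0 0 0;0 0 .4 0 0 0;0 0 0 0 0 0' 0
python3 - <<'E'
from h import *
s=need([.5102,.1879,.073],168)
w=snapshot('wrist');save('w1',w)
P=pts(w);z=P[...,2];m=(z>.074)&(z<.082)&(np.linalg.norm(P[...,:2]-[.51,.188],axis=-1)<.03)
p=P[m];print(m.sum(),cv2.minAreaRect(p[:,:2].astype(np.float32)))
E
```

```text
t: 2.15
tcp_pos: [0.5078, 0.1884, 0.1597]
tool_rot: [0.105, 0.994, -0.001, -0.003]
force: [-0.5, 0.4, -0.3]
finger_gap: 0.502
gripper_force: 0.0
need [-0.074  0.005  2.166] [-0.0014 -0.0036 -0.0003] t 2.15 F [-0.5  0.4 -0.3] gap 0.502
1013 ((0.5093730688095093, 0.18908672034740448), (0.01092725433409214, 0.04128323122859001), 79.47006225585938)
```

View pics/w1.png

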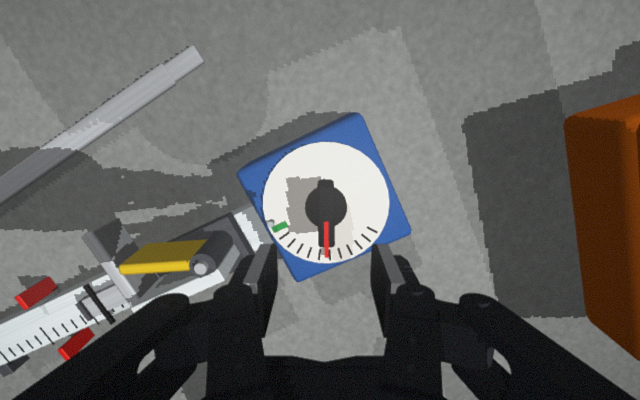

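The wrist view shows the bar between the open fingers at about (327,215), with the red pointer running down to (327,258) and the green mark at (280,228). Its measured centre agrees with the top view to about 1 mm, so I descend, grip and turn.

```bash

python3 -m crank '-.05 .01 .55 0 0 0;0 0 .55 0 0 0;0 0 .55 0 0 0;0 0 .45 0 0 0;0 0 0 0 0 0' 0 30
python3 -m crank '0 0 0 0 0 0;0 0 0 0 0 0;0 0 0 0 0 0;0 0 0 0 0 0;0 0 0 0 0 0' -1 30
python3 -c "
from h import *
need([.5099,.1884,.073],103.4)"
```

```text
t: 2.7
tcp_pos: [0.511, 0.1887, 0.0771]
tool_rot: [0.105, 0.995, -0.0, -0.001]
force: [-0.3, -0.1, 0.4]
finger_gap: 0.502
gripper_force: 0.0
t: 3.2
tcp_pos: [0.5127, 0.1886, 0.0796]
tool_rot: [0.104, 0.995, 0.0, 0.001]
force: [-0.6, -2.6, 6.8]
finger_gap: 0.12
gripper_force: 34.0
need [ 0.068 -0.02   0.164] [0.0013 0.0014 0.7179] t 3.2 F [-0.6 -2.6  6.8] gap 0.12
```

```bash

python3 -m crank '0 0 -.12 0 0 0;0 0 0 0 0 .09;0 0 0 0 0 .09;0 0 0 0 0 .09;0 0 0 0 0 .09'
python3 -m crank '0 0 0 0 0 .09;0 0 0 0 0 .09;0 0 0 0 0 .09;0 0 0 0 0 .09;0 0 0 0 0 0'
python3 - <<'E'
from h import *
s=need([.5099,.1884,.078],103.4);print(s['ft_torque'],s['tcp_pos'])
E
```

```text
t: 3.7
tcp_pos: [0.5113, 0.1873, 0.0809]
tool_rot: [0.38, 0.925, -0.002, -0.0]
force: [3.3, -6.1, -15.1]
finger_gap: 0.118
gripper_force: 32.2
t: 4.2
tcp_pos: [0.51, 0.1866, 0.0809]
tool_rot: [0.621, 0.784, -0.003, -0.001]
force: [1.4, -9.1, -12.9]
finger_gap: 0.12
gripper_force: 32.4
need [0.045 0.009 0.073] [-0.0037  0.0017 -0.0024] t 4.2 F [  1.4  -9.1 -12.9] gap 0.12
[-1.35976516 -0.2429937   0.04568991] [0.50995932 0.18658945 0.08093901]
```

```bash

python3 -m crank '0 0 .05 0 0 .02;0 0 0 0 0 .02;0 0 0 0 0 0;0 0 0 0 0 0;0 0 0 0 0 0'
python3 -m crank '0 0 0 0 0 0;0 0 0 0 0 0;0 0 -.3 0 0 0;0 0 -1 0 0 0;0 0 -1 0 0 0' 0
python3 - <<'E'
from h import *
s=need([.5099,.1884,.15],103.4)
w=snapshot('wrist');save('w2',w)
P=pts(w);z=P[...,2];m=(z>.072)&(z<.082)&(np.linalg.norm(P[...,:2]-[.51,.188],axis=-1)<.03)
p=P[m];print(m.sum(),cv2.minAreaRect(p[:,:2].astype(np.float32)))
E
```

```text
t: 4.7
tcp_pos: [0.5099, 0.1865, 0.0808]
tool_rot: [0.643, 0.766, -0.003, -0.0]
force: [-2.0, -8.2, 0.8]
finger_gap: 0.114
gripper_force: 42.8
t: 5.2
tcp_pos: [0.5112, 0.1891, 0.174]
tool_rot: [0.646, 0.764, -0.0, -0.001]
force: [1.2, -0.0, -0.2]
finger_gap: 0.499
gripper_force: 0.0
need [-0.011 -0.035  0.6  ] [-0.001  -0.0003 -0.0424] t 5.2 F [ 1.2 -0.  -0.2] gap 0.499
928 ((0.5098565220832825, 0.18966525793075562), (0.01095435582101345, 0.041715383529663086), 13.365836143493652)
```

View pics/w2.png

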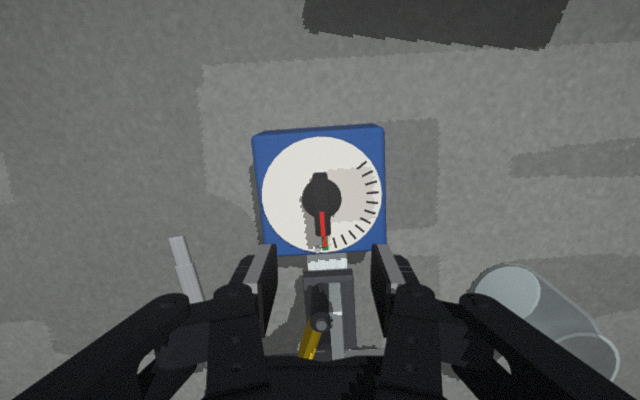

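The pointer at (323,225) now lies on the green mark at (325,248). The bar's yaw matches the gauge axis, so the knob is at zero. Next I move behind the T-handle with the fingers fully open.

```bash

python3 -m crank '0 0 0 0 0 -.0424;0 0 0 0 0 0;0 0 0 0 0 0;0 0 0 0 0 0;0 0 0 0 0 0' 1
python3 - <<'E'
from h import *
s=need([.5400,.0620,.174],103.4)
w=snapshot('wrist');P=pts(w);z=P[...,2]
d=np.linalg.norm(P[...,:2]-[.5099,.189],axis=-1)
m=(d<.03)&(z>.045)
print(np.histogram(z[m],bins=np.arange(.044,.084,.002)))
# gauge-frame check of lever, T, mark
X=np.array([.2311,-.9729]);Y=np.array([.9729,.2311]);q=P[...,:2]-[.51,.1885]
gx=q@X-.15;gy=q@Y
for n,m in dict(T=(z>.062)&(z<.071)&(gx>-.02)&(gx<.02),lev=(z>.074)&(z<.084)&(gx>-.08)&(gx<0)).items():
    if m.sum()>10: print(n,m.sum(),gx[m].min(),gx[m].max(),gy[m].min(),gy[m].max())
E
```

```text
t: 5.75
tcp_pos: [0.5114, 0.1888, 0.1724]
tool_rot: [0.62, 0.785, -0.0, -0.0]
force: [-0.3, 0.5, -0.2]
finger_gap: 0.997
gripper_force: 0.0
need [-3.249 -0.038 -0.042] [-0.0007 -0.0001 -0.0003] t 5.75 F [-0.3  0.5 -0.2] gap 0.997
(array([  26, 2259,  773,   17,  467,  156,   13,    7,    8,    8,    7,
         13,    7,   11,   16,  264,  643,   11,    0,    0]), array([0.044, 0.046, 0.048, 0.05 , 0.052, 0.054, 0.056, 0.058, 0.06 ,
       0.062, 0.064, 0.066, 0.068, 0.07 , 0.072, 0.074, 0.076, 0.078,
       0.08 , 0.082, 0.084]))
lev 1491 -0.0724931885783693 -7.975768889667556e-06 -0.022619574541117057 0.17335329608976566
```

```bash

python3 -m crank '-.65 -.038 0 0 0 0;-.65 0 0 0 0 0;-.65 0 0 0 0 0;-.65 0 0 0 0 0;-.65 0 0 0 0 0' 1 25
python3 -m crank '0 0 0 0 0 0;0 0 .5 0 0 0;0 0 .5 0 0 0;0 0 0 0 0 0;0 0 0 0 0 0'
python3 - <<'E'
from h import *
s=need([.5400,.0620,.066],103.4)
s=snapshot('wrist');save('w3',s);s=snapshot('scene')
cv2.imwrite('pics/s3.png',cv2.resize(s['image'][80:280,200:440,::-1],None,fx=3,fy=3))
E
```

```text
t: 6.3
tcp_pos: [0.5404, 0.061, 0.1724]
tool_rot: [0.62, 0.785, -0.0, -0.0]
force: [-0.5, 0.4, 0.5]
finger_gap: 1.003
gripper_force: 0.0
t: 6.8
tcp_pos: [0.5399, 0.0626, 0.1326]
tool_rot: [0.62, 0.785, -0.0, -0.001]
force: [0.4, -0.9, -0.1]
finger_gap: 1.001
gripper_force: 0.0
need [-0.015  0.     1.664] [-0.0008 -0.0004  0.0003] t 6.8 F [ 0.4 -0.9 -0.1] gap 1.001
```

View pics/w3.png

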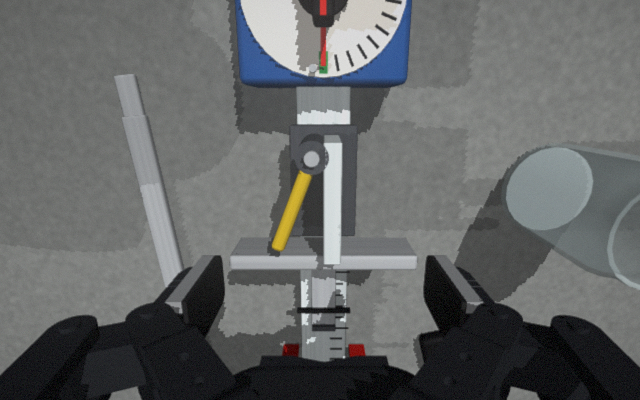

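View pics/s3.png

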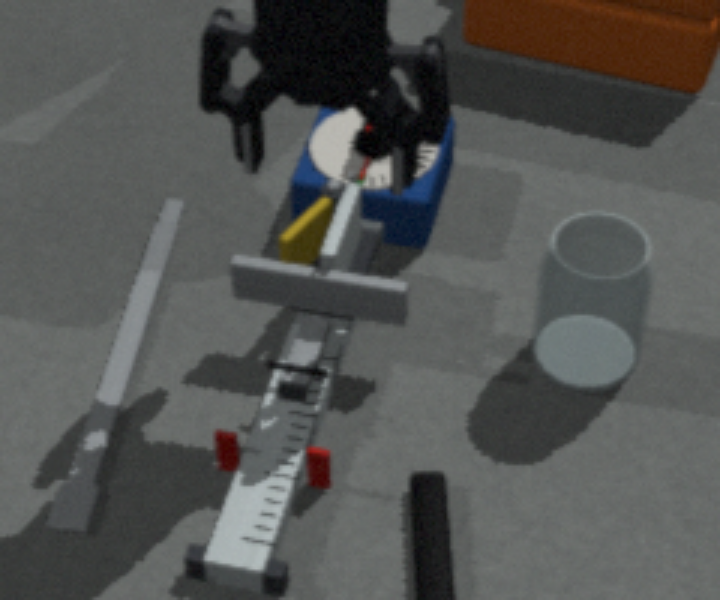

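The wrist view shows the lever (290,210) and grip plate (333,200) centred between the open fingers at (212,280) and (435,285), with the T-handle at about y=253. The scene view confirms it is all clear.

```bash

python3 -m crank '0 0 .5 0 0 0;0 0 .5 0 0 0;0 0 .4 0 0 0;0 0 .26 0 0 0;0 0 0 0 0 0'
python3 -c "
from h import *
print(need([.5562,-.0053,.066],103.4)['tcp_pos'])"
```

```text
t: 7.4
tcp_pos: [0.54, 0.0622, 0.0659]
tool_rot: [0.62, 0.785, -0.0, -0.001]
force: [-1.2, -0.3, 0.4]
finger_gap: 0.999
gripper_force: 0.0
need [-1.734  0.003 -0.004] [-0.0008 -0.0003  0.0001] t 7.4 F [-1.2 -0.3  0.4] gap 0.999
[0.5400093  0.06215799 0.06588772]
```

```bash

python3 -m crank '-.15 0 0 0 0 0;-.2 0 0 0 0 0;-.2 0 0 0 0 0;-.2 0 0 0 0 0;-.2 0 0 0 0 0'
python3 -m crank '-.2 0 0 0 0 0;-.2 0 0 0 0 0;-.1 0 0 0 0 0;0 0 0 0 0 0;0 0 0 0 0 0'
cat >> h.py <<'E'
X=np.array([.2311,-.9729]);Y=np.array([.9729,.2311])
def gauge(P): q=P[...,:2]-[.51,.1885]; return q@X-.15,q@Y
def look(n):
    """gauge x of index line and mark, from the scene and top cameras by rays on known heights"""
    for cam in ('top','scene'):
        s=snapshot(cam); save(n+cam,s); im=s['image']; hsv=cv2.cvtColor(im,cv2.COLOR_RGB2HSV).astype(int)
        v,u=np.mgrid[:400,:640]; uv=np.c_[u.ravel(),v.ravel()]
        def pl(z): a,b=gauge(ray(s,uv,z)); return a.reshape(400,640),b.reshape(400,640)
        a,b=pl(.034); red=((hsv[...,0]<8)|(hsv[...,0]>172))&(hsv[...,1]>140)&(hsv[...,2]>60)
        P=pts(s); ga,gb=gauge(P); r=red&(abs(ga-.12)<.02)&(abs(abs(gb)-.03)<.02)&(P[...,2]>.03)
        print(cam,'mark',r.sum(),a[r].mean() if r.any() else None, ga[r].mean() if r.any() else None)
        a,b=pl(.037); k=(hsv[...,2]<45)&(abs(b)<.019)&(a>.03)&(a<.16)
        h=np.array([hsv[...,2][(abs(b)<.015)&(abs(a-x)<.001)].mean() for x in np.arange(.095,.145,.001)])
        print(' V profile',dict(zip((np.arange(95,145)).tolist(),h.round().astype(int).tolist())))
        t=(P[...,2]>.06)&(P[...,2]<.071)&(ga>-.02)&(ga<.12)&(abs(gb)>.02)&(abs(gb)<.056)
        if t.any(): print(' Ttop x',np.percentile(ga[t],[2,50,98]))
E
python3 -c "
from h import *
print(need([.5562,-.0053,.066],103.4)['tcp_pos']);look('p')"
```

```text
t: 7.9
tcp_pos: [0.5496, 0.0248, 0.0672]
tool_rot: [0.62, 0.785, 0.001, 0.0]
force: [0.4, 5.9, 0.1]
finger_gap: 1.003
gripper_force: 2.7
t: 8.4
tcp_pos: [0.5543, 0.0054, 0.067]
tool_rot: [0.62, 0.785, 0.0, 0.001]
force: [-0.3, 3.7, 3.2]
finger_gap: 0.998
gripper_force: 1.9
need [-0.271 -0.015  0.025] [ 0.0008  0.0003 -0.0001] t 8.4 F [-0.3  3.7  3.2] gap 0.998
[0.55427568 0.00538166 0.06699472]
top mark 0 None None
 V profile {95: 67, 96: 66, 97: 66, 98: 70, 99: 71, 100: 73, 101: 75, 102: 76, 103: 78, 104: 79, 105: 78, 106: 78, 107: 77, 108: 77, 109: 77, 110: 77, 111: 77, 112: 77, 113: 76, 114: 77, 115: 77, 116: 77, 117: 77, 118: 77, 119: 76, 120: 76, 121: 77, 122: 77, 123: 77, 124: 76, 125: 74, 126: 73, 127: 70, 128: 67, 129: 67, 130: 65, 131: 63, 132: 68, 133: 73, 134: 77, 135: 82, 136: 92, 137: 104, 138: 117, 139: 131, 140: 134, 141: 134, 142: 128, 143: 119, 144: 127}
scene mark 51 0.11932223041589365 0.11939344212992868
 V profile {95: 78, 96: 79, 97: 81, 98: 82, 99: 85, 100: 90, 101: 88, 102: 98, 103: 101, 104: 84, 105: 73, 106: 50, 107: 32, 108: 28, 109: 25, 110: 35, 111: 54, 112: 67, 113: 76, 114: 80, 115: 81, 116: 89, 117: 87, 118: 86, 119: 82, 120: 66, 121: 60, 122: 58, 123: 47, 124: 45, 125: 47, 126: 48, 127: 47, 128: 44, 129: 47, 130: 50, 131: 52, 132: 52, 133: 62, 134: 77, 135: 90, 136: 96, 137: 98, 138: 100, 139: 98, 140: 96, 141: 95, 142: 88, 143: 86, 144: 92}
 Ttop x [0.03093191 0.05615993 0.06016581]
```

```bash

python3 -m crank '-.09 0 .02 0 0 0;-.09 0 0 0 0 0;-.09 0 0 0 0 0;0 0 0 0 0 0;0 0 0 0 0 0'
python3 - <<'E'
from h import *
print(need([.5562,-.0053,.066],103.4)['tcp_pos']);look('q')
i=cv2.imread('pics/qscene.png');cv2.imwrite('pics/q3.png',cv2.resize(i[140:290,220:380],None,fx=4,fy=4,interpolation=cv2.INTER_CUBIC))
E
```

```text
t: 9.0
tcp_pos: [0.5562, -0.0047, 0.0657]
tool_rot: [0.62, 0.785, -0.0, -0.0]
force: [-0.4, 4.1, 3.5]
finger_gap: 0.997
gripper_force: 2.1
need [-0.015 -0.002 -0.007] [-0.0001 -0.0001  0.0001] t 9.0 F [-0.4  4.1  3.5] gap 0.997
[ 0.55615345 -0.00470331  0.06572893]
top mark 0 None None
 V profile {95: 91, 96: 91, 97: 91, 98: 91, 99: 91, 100: 91, 101: 91, 102: 91, 103: 91, 104: 91, 105: 89, 106: 87, 107: 83, 108: 80, 109: 77, 110: 72, 111: 69, 112: 67, 113: 67, 114: 68, 115: 66, 116: 65, 117: 65, 118: 65, 119: 68, 120: 68, 121: 71, 122: 74, 123: 75, 124: 77, 125: 78, 126: 78, 127: 78, 128: 77, 129: 76, 130: 76, 131: 76, 132: 76, 133: 76, 134: 76, 135: 76, 136: 76, 137: 76, 138: 76, 139: 77, 140: 77, 141: 77, 142: 77, 143: 77, 144: 76}
scene mark 54 0.11933361181671953 0.11948505151406787
 V profile {95: 92, 96: 98, 97: 96, 98: 92, 99: 92, 100: 86, 101: 84, 102: 82, 103: 79, 104: 77, 105: 79, 106: 81, 107: 80, 108: 81, 109: 84, 110: 91, 111: 90, 112: 100, 113: 104, 114: 94, 115: 89, 116: 61, 117: 43, 118: 32, 119: 22, 120: 30, 121: 43, 122: 59, 123: 73, 124: 78, 125: 85, 126: 92, 127: 86, 128: 85, 129: 81, 130: 68, 131: 62, 132: 53, 133: 48, 134: 47, 135: 45, 136: 47, 137: 49, 138: 52, 139: 50, 140: 49, 141: 54, 142: 54, 143: 60, 144: 74}
 Ttop x [0.0410134  0.06636842 0.07016827]
```

View pics/q3.png

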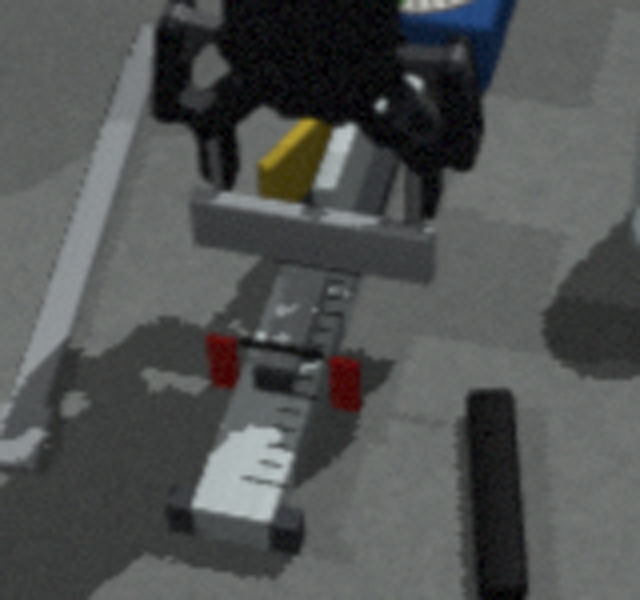

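The index line, from (240,343) to (322,355), runs about level with the tops of the red blocks at (222,340) and (345,360), and the lever is still open. I check the offset within one camera.

```bash
python3 - <<'E'
from h import *
s=snapshot('scene');P=pts(s);hsv=cv2.cvtColor(s['image'],cv2.COLOR_RGB2HSV).astype(int)
gx,gy=gauge(P);z=P[...,2]
red=((hsv[...,0]<8)|(hsv[...,0]>172))&(hsv[...,1]>140)&(hsv[...,2]>40)&(abs(gx-.12)<.02)
for sg in(-1,1):
    r=red&(np.sign(gy)==sg)
    for lo,hi in((0,.01),(.01,.02),(.02,.03),(.03,.033),(.033,.05)):
        k=r&(z>lo)&(z<=hi); print(sg,lo,k.sum(),(gx[k].mean()*1e3).round(1) if k.any() else '', (gy[k].mean()*1e3).round(1) if k.any() else '')
# index: dark, by depth
k=(hsv[...,2]<45)&(abs(gy)<.02)&(gx>.11)&(gx<.13)&(z>.03)&(z<.045)
print('index',k.sum(),gx[k].mean(),np.median(gx[k]),z[k].mean())
d=(hsv[...,1]<45)&(abs(gy)<.06)&(gx<-.09)&(gx>-.21)
b=(hsv[...,0]>100)&(hsv[...,0]<125)&(hsv[...,1]>120)&(gx<-.08)&(gx>-.22)
print('housing +x face',[(gx[b&(z>l)&(z<l+.01)].mean()) for l in(.01,.02,.03)])
e=(z>.017)&(z<.0235)&(abs(gy)<.016)&(gx>.19); print('rail end',np.percentile(gx[e],[50,95,99]))
t=(z<.062)&(z>.042)&(gx>.055)&(gx<.085)&(abs(gy)<.055); print('T outer face',np.median(gx[t]))
E
```

```text
-1 0 13 120.5 -29.9
-1 0.01 21 120.2 -28.9
-1 0.02 23 120.5 -28.9
-1 0.03 5 120.0 -28.5
-1 0.033 18 119.7 -28.8
1 0 17 120.5 29.3
1 0.01 25 120.4 28.7
1 0.02 21 120.7 29.6
1 0.03 8 120.3 30.7
1 0.033 21 119.0 28.8
index 41 0.11954714421048386 0.11963159696834894 0.037414727240435625
housing +x face [np.float64(-0.13217039260280647), np.float64(-0.13126115916470452), np.float64(-0.11908469737298048)]
rail end [0.19893721 0.20343955 0.20385154]
T outer face 0.06836531113343465
```

Within the scene camera, the index is within about 1.5 mm of the mark; the top view agrees. I close the fingers in place.

```bash

python3 -m crank '0 0 0 0 0 0;0 0 0 0 0 0;0 0 0 0 0 0;0 0 0 0 0 0;0 0 0 0 0 0' -0.3 30
python3 -c "
from h import *
need([.5562,-.0053,.066],103.4)"
python3 -m crank '0 0 0 0 0 0;0 0 0 0 0 0;0 0 0 0 0 0;0 0 0 0 0 0;0 0 0 0 0 0' -1 40
python3 - <<'E'
from h import *
print(need([.5562,-.0053,.066],103.4)['tcp_pos']);look('r')
i=cv2.imread('pics/rscene.png');cv2.imwrite('pics/r3.png',cv2.resize(i[140:290,220:380],None,fx=4,fy=4,interpolation=cv2.INTER_CUBIC))
E
```

```text
t: 9.65
tcp_pos: [0.5558, -0.0047, 0.0654]
tool_rot: [0.62, 0.785, -0.0, -0.001]
force: [-1.9, 4.4, 1.7]
finger_gap: 0.351
gripper_force: 3.3
need [-0.016  0.008 -0.015] [-0.0007 -0.0004 -0.    ] t 9.65 F [-1.9  4.4  1.7] gap 0.351
t: 10.15
tcp_pos: [0.555, -0.0049, 0.0657]
tool_rot: [0.619, 0.785, -0.001, -0.001]
force: [-5.1, 3.7, 5.3]
finger_gap: 0.185
gripper_force: 42.1
need [-0.017  0.026 -0.007] [-0.0017 -0.0004  0.0009] t 10.15 F [-5.1  3.7  5.3] gap 0.185
[ 0.55502754 -0.00488959  0.06570957]
top mark 0 None None
 V profile {95: 91, 96: 91, 97: 90, 98: 90, 99: 90, 100: 90, 101: 90, 102: 91, 103: 91, 104: 91, 105: 88, 106: 87, 107: 84, 108: 80, 109: 77, 110: 72, 111: 69, 112: 68, 113: 67, 114: 67, 115: 66, 116: 66, 117: 66, 118: 65, 119: 68, 120: 68, 121: 71, 122: 73, 123: 75, 124: 78, 125: 78, 126: 78, 127: 77, 128: 76, 129: 76, 130: 76, 131: 76, 132: 76, 133: 76, 134: 76, 135: 77, 136: 76, 137: 77, 138: 77, 139: 77, 140: 77, 141: 77, 142: 76, 143: 77, 144: 77}
scene mark 51 0.11951656497607915 0.11967003254645549
 V profile {95: 78, 96: 79, 97: 81, 98: 82, 99: 82, 100: 81, 101: 80, 102: 80, 103: 79, 104: 78, 105: 81, 106: 88, 107: 93, 108: 90, 109: 97, 110: 101, 111: 98, 112: 101, 113: 100, 114: 99, 115: 84, 116: 59, 117: 42, 118: 29, 119: 23, 120: 31, 121: 44, 122: 59, 123: 74, 124: 77, 125: 81, 126: 80, 127: 78, 128: 78, 129: 74, 130: 66, 131: 60, 132: 53, 133: 49, 134: 49, 135: 47, 136: 48, 137: 50, 138: 52, 139: 50, 140: 49, 141: 53, 142: 54, 143: 61, 144: 75}
 Ttop x [0.05538838 0.06715325 0.0700216 ]
```

View pics/r3.png

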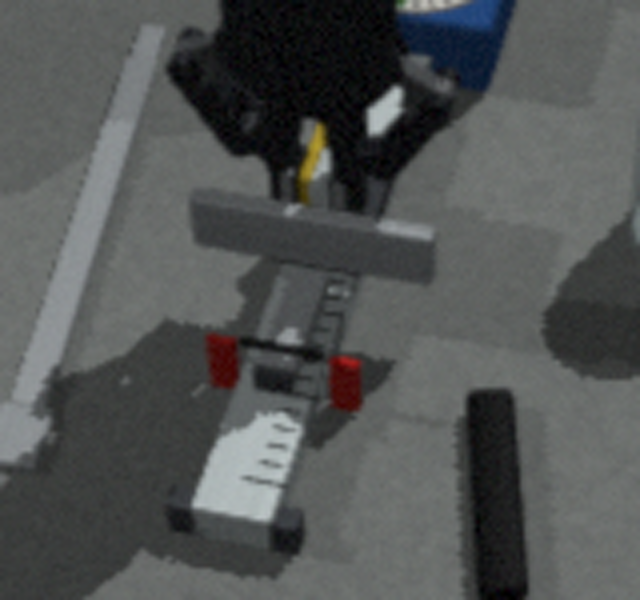

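The fingers now hold lever and plate together at (315,170), and the index line is still level with the blocks. One settling call, then I hand in.

```bash

python3 -m crank '0 0 0 0 0 0;0 0 0 0 0 0;0 0 0 0 0 0;0 0 0 0 0 0;0 0 0 0 0 0'
python3 - <<'E'
from h import *
s=telemetry.sense();print(s['tcp_pos'],s['force'],s['finger_gap'],s['gripper_force'])
w=snapshot('wrist');hsv=cv2.cvtColor(w['image'],cv2.COLOR_RGB2HSV).astype(int);P=pts(w);gx,gy=gauge(P);z=P[...,2]
y=(hsv[...,0]>20)&(hsv[...,0]<35)&(hsv[...,1]>140)&(hsv[...,2]>60)&(z>.072)
if y.sum()>20: print('lever slope',y.sum(),np.polyfit(gx[y],gy[y],1),gx[y].min(),gx[y].max())
E
```

```text
t: 10.75
tcp_pos: [0.555, -0.0049, 0.0657]
tool_rot: [0.619, 0.785, -0.001, -0.001]
force: [-3.3, 4.4, 4.8]
finger_gap: 0.183
gripper_force: 42.1
[ 0.55501979 -0.00488975  0.06569835] [-3.30850153  4.44146778  4.79243557] 0.1827425374224302 42.09056507796049
lever slope 2330 [ 0.01288122 -0.0055187 ] -0.021360020878566838 0.05562594306573737
```

The lever's slope is about 0.01 rad, so it is closed, and the pose is steady.

```bash
python3 -c "
from station import manip
print(manip.sign_off())"
```

```text
the job is handed in; nothing more can be done
None
```

I handed the job in at about 11 s with the knob at its zero stop, the leg within about 1.5 mm of the mark, and the cam lever closed and held pinched to the grip plate at about 42 N; no verdict was returned.

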